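# Dress the seam on the back of a picture frame and secure its backing board

## Task

On the back of the picture frame, swing the turnbutton clear of the open seam beside the backing board, then with the stylus from the rest follow the whole seam slowly (about 5 cm/s) and gently, tip down in the groove, from the start on its long leg, round the corner, to the end of its short leg. Then turn the button square across the seam again so that it holds the board, and stand the stylus back upright in its rest. Leave the pot, jar, bottle and can where they are.

Things in the scene. Friction and masses are not known exactly. Their poses are not given: they have to be found in the camera images.
- frame: wooden picture frame face down, held fast; 220 (x) x 280 (y) mm, 22 mm high; origin: centre of its underside, z up; -x is the turnbutton's side. Its back is level at 22 mm: a 36 mm wide rim and a plywood board flush within it. Only along the -x (long leg) and -y (short leg) sides an L-shaped open groove, the seam, 10 mm wide, 8 mm deep, dark floor, parts board from rim.
- seam_start (a point): start of the run: centre of the seam's floor at (-69, 85, 14) mm in the frame body's frame. The long leg's centre line is x = -69 mm, from its closed end at y = +104 to the corner
- seam_corner (a point): the seam's corner: centre of its floor at (-69, -99, 14) mm in the frame body's frame
- seam_end (a point): end of the run: centre of the seam's floor at (60, -99, 14) mm in the frame body's frame. The short leg's centre line is y = -99 mm, from the corner to its closed end at x = +74
- turnbutton (a joint): angle of the flat steel turnbutton on the rim beside the long leg, rad, counter-clockwise from above; 0: square across the seam, pointing along the frame's +x over the board (secured); +1.57 or -1.57: along the rim towards the frame's +y or -y, clear of the seam; stops at +-1.7. Stiff: stays where left, takes about 0.6 N to push 50 mm from the pivot
- button_pivot (a point): on the turnbutton's upright hinge axis, mid-thickness: (-94, 0, 26.5) mm in the frame body's frame. The button is a bar 14 mm wide, 8 mm thick (22.5 to 30.5 mm above the table), reaching 70 mm from the pivot to its rounded end and 10 mm the other way; its 12 mm screw head stands 2 mm above it, look only
- button_tip (a point): middle of the rounded end of the turnbutton, 70 mm from the pivot
- stylus: seam stylus, 131 mm long, 90 g, upright in the rest; origin: the end of its tip, z along it up to the handle. From the tip: round steel shank 6 mm thick up to 14 mm, widening to 8 mm at 18 mm and on to 55 mm; round wooden flange 40 mm across from 55 to 61 mm; square handle 20 x 20 mm, faces along the stylus's x and y, from 61 to 131 mm (grip it there)
- rest: fixed wooden block 70 x 70 mm, 65 mm high, with an upright hole 25 mm across and 60 mm deep in the middle of its top; origin: centre of its underside. The stylus stands in it with its flange flat on the top, so its tip is then 10 mm above the table
- brush_pot: bystander: aluminium pot 68 mm across, 95 mm high, with brushes up to 170 mm above the table, near the frame's short leg; origin: centre of its underside
- paint_jar: bystander: glass jar 48 mm across, 55 mm high, standing on the backing board; origin: centre of its underside
- oil_bottle: bystander: amber bottle 54 mm across, 165 mm high, beside the rest; origin: centre of its underside
- varnish_can: bystander: metal can 60 mm across, 85 mm high, beside the frame's +y side; origin: centre of its underside
Things that resemble listed ones, but are neither listed nor needed, are in the scene too. Leave any blue look-alike of the stylus alone.

How it is judged:
By the outcome, as a careful person would: the job done as asked, in the order asked, and still so for the second after the job is handed in, with the robot touching nothing.
It also fails if it takes over 72 s, if anything falls off the work surface, if the arm or the gripper's body presses on something with over 40 N, if the wrist force passes 120 N, or if a joint passes its speed limit or range.

## Robot

A 6-joint arm with a two-finger parallel gripper is mounted at the origin on the work surface. World frame = base frame: x ahead of the robot, y to its left, z up, the work surface at z = 0. Lengths are in mm, angles in rad, forces in N, time in s.
With the tool pointing down it reaches from about 350 to 775 mm from the base axis. Payload 7.3 kg.
Tool frame: the origin (TCP) lies on the centre line of the jaws, within the pads' length; the fingertips stand 14 mm ahead of it and the grasp point (between the pads) lies 5 mm behind it; z points along the fingers, y is the line along which they close (so a half turn about z gives the same grasp; the last joint's range is limited). The gripper opens to 92 mm and grips with 3 to 60 N. Pads are 19 mm wide; open, the fingers measure 130 mm over their backs; the gripper's body (75 mm by 190 mm) begins 47 mm behind the grasp point.
Start: joints at [-1.404, 0.342, 1.524, -0, 1.275, -0.146], TCP at [161.577, -499.536, 240.741] pointing down, gripper open.
Joint ranges: [-2.53, 2.53], [-0.77, 2.02], [0.04, 2.7], [-1, 4.14], [0.28, 2.66], [-3.11, 3.11]. Speed limits (rad/s): [2.57, 2.57, 3.14, 3.14, 3.14, 3.14].

## Interface

Orientations are given as [roll, pitch, yaw] about the fixed x, y, z axes, in that order (R = Rz(yaw) Ry(pitch) Rx(roll)).
In Python, from plant import get_obs, capture, bot, spot_in, trace, pinpoint gives the robot as it stands.
- The arm moves only by the tool play_rows, never from a script. Its argument "rows" is a list of rows, each a list of 2 entries, a list of its own where there are three numbers: the shift along the world's x, y, z in units of 3 cm (1.0 is 3 cm), then the turn, a rotation vector about the world's x, y, z in units of 8 degrees (1.0 is 8 degrees). A call has 1 to 12 rows; each row shifts and turns the commanded pose from where the row before left it; what a row does not reach is not made up. A row lasts 1/8 s, in which the tool goes at most 62.5 mm and 10.7 degrees, less where a joint would pass 70% of its speed; a pose out of reach is approached as far as the arm can. A call with a number of a shift or a turn outside -1 to 1 is refused whole. A call with a gripper value outside its range is refused whole. "hand" is the opening, from -1 (shut) to 1 (fully open), set as the call begins (left out, the last holds). The fingers move at their own pace and stop on an object; the grip force is fixed at half the most. Time passes only in rows, so rows that do not move let the fingers close. It gives the time, the measured TCP pose, the force, the opening and the grip force at its end, in the units of the state.
- get_obs(): the state, without advancing time (a new reading comes with each control period).
- capture(name): name is "side" or "top"; returns a dict with "frame" (420x560x3 uint8, red, green, blue), "fov_y" (degrees; the focal length in pixels is half the picture's height over the tangent of half this angle, whatever the lens; pixels are square), "cx", "cy" (the principal point, pixels), "rvec" (rotation vector, rad) and "tvec" (3), from world to camera coordinates, as OpenCV has them. Camera axes: x right, y down, z forward; pixel columns grow to the right and rows downward; lengths in mm; the calibration is good to about 2 mm. A picture is of the moment at which its call begins. There is no depth.
- bot.close_job(): hands the job in; it is judged then, once.
Trained networks look in the newest picture that a camera, given by its name, has taken for a name from the list of things; names that differ only in an ending like _2 or _b are one class to them, and where a whole thing is asked for, a point or a joint stands for the part that bears it (a point fixed in the world has none). Each returns a list of dicts, best first, with "p" (0 to 1); they miss things now and then, are a little off and sometimes report something else, mostly with a low value. They report only what shows in the picture. A call takes as long as a camera call. They do not tell look-alikes from the thing itself.
- spot_in(query, camera): "at" ([row, column] in pixels, amid what is visible of it).
- trace(query, camera): "mask" (420x560 bool, what is visible of it) and "at" ([row, column] in pixels, amid what is visible of it).
- pinpoint(query, camera): "at" ([row, column] in pixels: a listed point, or the origin of a listed thing).
The state is a dict: "time": time; "joint_positions": joint angles; "dq": joint speeds; "tau": joint torques, N m; "tool_pos": TCP position; "tcp_rot": TCP orientation; "contact_force": force on the tool from outside, world axes, zero at the start; "moment": the same for the moment, N m; "grip_width": finger opening in mm; "finger_force": force on a finger pad.
Only numpy, scipy, OpenCV 4.12 (cv2) and the standard library are available. Lean on these libraries where they do the work, as an engineer would, in place of code of your own. Each camera call takes 0.05 s, during which the arm holds its last target. There are 200 camera calls.

## Working session

There is one attempt and no reset: what is moved stays moved. The work goes in short steps, Python scripts to look and compute and a tool call to move; the robot and the scene stay as the last step left them, time stands still between calls to the robot, and variables do not carry over. Pictures are saved under pics/ and viewed, at most 11 in all, crops included, and the job is handed in when it is done.

Besides the shell and the picture viewer there is one more tool, called after "Emit:" in YAML: its name, and indented under it one key for each argument. play_rows: Moves the arm, as the interface text tells. Shifts and turns lie within -1 to 1; 1 stands for 3 cm of shift or 8 degrees of turn. Its arguments: {"type":"object","properties":{"rows":{"type":"array"},"hand":{"type":"number"}},"required":["rows"]}

```bash
mkdir -p pics; cat > h.py <<'E'
import numpy as np, cv2
from plant import get_obs, capture, bot, spot_in, trace, pinpoint
def cam(c):
    f=c["frame"].shape[0]/2/np.tan(np.radians(c["fov_y"])/2)
    K=np.array([[f,0,c["cx"]],[0,f,c["cy"]],[0,0,1.]])
    return K,cv2.Rodrigues(np.array(c["rvec"],float))[0],np.array(c["tvec"],float).ravel()
def onplane(c,at,z):
    K,R,t=cam(c); d=R.T@np.linalg.inv(K)@np.array([at[1],at[0],1.]); o=-R.T@t
    return o+d*(z-o[2])/d[2]
def proj(c,P):
    K,R,t=cam(c); q=(np.atleast_2d(P)@R.T+t)@K.T
    return q[:,:2]/q[:,2:]
def tri(cs,ats):
    A=np.zeros((3,3));b=np.zeros(3)
    for c,at in zip(cs,ats):
        K,R,t=cam(c); d=R.T@np.linalg.inv(K)@np.array([at[1],at[0],1.]); d/=np.linalg.norm(d);o=-R.T@t
        M=np.eye(3)-np.outer(d,d);A+=M;b+=M@o
    return np.linalg.solve(A,b)
E
python3 - <<'E'
from h import *
cs={}
for n in ("top","side"):
    c=capture(n);cs[n]=c;cv2.imwrite(f"pics/{n}0.png",c["frame"][:,:,::-1])
    print(n,-cam(c)[1].T@cam(c)[2],c["fov_y"])
Z=dict(seam_start=14,seam_corner=14,seam_end=14,button_pivot=26.5,button_tip=26.5,frame=0,stylus=10,rest=0,brush_pot=0,paint_jar=22,oil_bottle=0,varnish_can=0)
for q,z in Z.items():
    for n in cs:
        for r in pinpoint(q,n)[:3]:
            print(q,n,np.round(r["at"],1),round(r["p"],2),np.round(onplane(cs[n],r["at"],z),1))
E
```

```text
top [ 387.80871071    6.2396926  1080.40843453] 53.92524598440748
side [ 281.33933417 1075.60072016  724.0286077 ] 47.16215984692051
seam_start top [242.3 307.3] 0.95 [ 474.7 -104.7   14. ]
seam_start side [208.2 314. ] 0.95 [ 479.2 -120.2   14. ]
seam_corner top [261.1 374.4] 0.79 [ 424.6 -277.    14. ]
seam_corner side [185.7 342.4] 0.61 [ 416.8 -278.2   14. ]
seam_end top [216.  388.3] 0.69 [ 541.9 -319.3   14. ]
seam_end top [245.8 362.1] 0.62 [ 464.3 -246.8   14. ]
seam_end side [174.8 305.7] 0.83 [ 544.7 -328.8   14. ]
seam_end side [220.8 259. ] 0.26 [616.5 -17.9  14. ]
button_pivot top [262.7 336.2] 0.52 [ 421.1 -175.8   26.5]
button_pivot side [195.8 338.6] 0.42 [ 417.1 -187.4   26.5]
button_tip top [246.5 358.7] 0.75 [ 461.7 -235.1   26.5]
button_tip side [184.4 325.3] 0.4 [ 467.5 -251.4   26.5]
frame top [227.3 344.9] 0.88 [ 514.6 -206.7    0. ]
frame top [183.7 192.4] 0.2 [635.1 197.2   0. ]
frame side [196.2 303.6] 0.88 [ 527.6 -209.1    0. ]
stylus top [222.6 174.8] 0.74 [529.5 239.2  10. ]
stylus top [261.  338.7] 0.71 [ 425.9 -185.3   10. ]
stylus top [264.9 188.6] 0.
[... 183 characters left out ...]
 [183.8 194.3] 0.62 [634.8 192.2   0. ]
rest side [284.3 261.5] 0.98 [540.2 230.6   0. ]
brush_pot top [238.  428.2] 0.63 [ 484.3 -426.5    0. ]
brush_pot side [169.1 327.7] 0.56 [ 484.5 -416.1    0. ]
paint_jar top [213.5 349.9] 0.52 [ 548.1 -216.7   22. ]
paint_jar side [187.8 300.4] 0.5 [ 540.4 -220.7   22. ]
oil_bottle top [184.7 191.8] 0.78 [632.4 198.8   0. ]
oil_bottle top [191.9 283.4] 0.39 [611.2 -45.4   0. ]
oil_bottle side [271.5 230. ] 0.59 [628.1 201.1   0. ]
varnish_can top [191.5 282.6] 0.57 [612.3 -43.3   0. ]
varnish_can top [184.2 193.1] 0.21 [633.7 195.3   0. ]
varnish_can top [215.1 391.6] 0.16 [ 546.2 -332.6    0. ]
varnish_can side [221.5 260.6] 0.56 [617.7 -36.8   0. ]
```

View pics/top0.png

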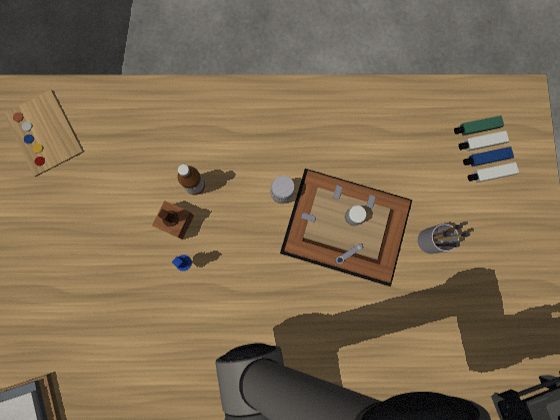

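View pics/side0.png

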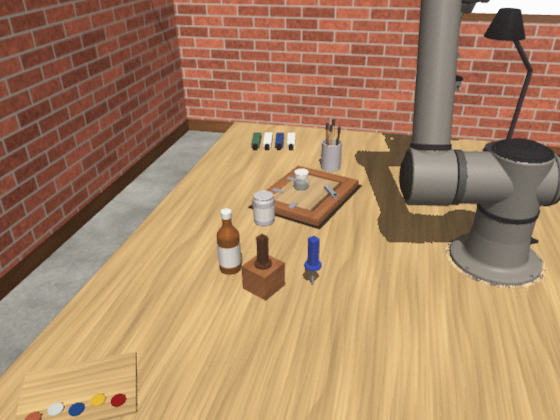

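Top view: frame with corners about (305,170), (411,201), (391,284) and (282,252), and the button from (340,260) to (360,247), lying obliquely over the seam. The stylus in its rest is at (172,219), with the blue look-alike at (181,262) and the bottle at (190,180). The side view agrees with this. Next I fit the frame pose to the groove and outline.

```bash
cat > fit.py <<'E'
from h import *
from scipy.optimize import minimize
def seg(a,b,n=80): 
    s=np.linspace(0,1,n)[:,None]; return np.array(a)*(1-s)+np.array(b)*s
def samp(c,g,P): 
    q=proj(c,P).astype(np.float32); return cv2.remap(g,q[:,0][None],q[:,1][None],cv2.INTER_CUBIC)[0]
def W(p,L):
    s,c_=np.sin(p[2]),np.cos(p[2]); return L@np.array([[c_,-s,0],[s,c_,0],[0,0,1]]).T+[p[0],p[1],0]
def score(p,c,g):
    v=0
    for a,b,n in (((-69,98),(-69,-99),(1,0)),((-69,-99),(70,-99),(0,1))):
        n=np.array(n)
        for o,w in ((0,-1),(2,-.7),(-2,-.7),(9,1.),(-9,1.)):
            L=seg(np.r_[a+o*n,22],np.r_[b+o*n,22]); 
            v+=w*np.median(samp(c,g,W(p,L)))
    return -v
def fit(c,p0):
    g=c["frame"].astype(np.float32).mean(2); best=None
    for dx in (-6,0,6):
        for dy in (-6,0,6):
            r=minimize(score,np.array(p0)+[dx,dy,0],args=(c,g),method="Nelder-Mead",options=dict(initial_simplex=np.array(p0)+[dx,dy,0]+np.array([[0,0,0],[4,0,0],[0,4,0],[0,0,.04]]),xatol=.02,fatol=.01))
            if best is None or r.fun<best.fun: best=r
    return best
E
python3 - <<'E'
from fit import *
cs={n:capture(n) for n in("top","side")}
for n,c in cs.items():
    m=trace("frame",n)[0]["mask"].astype(np.uint8)
    r=fit(c,[519,-208,-.28]); p=r.x; print(n,r.x,r.fun)
    # outline fit by IoU with hull of projected box
    def iou(p):
        L=np.array([[x,y,z] for x in(-110,110) for y in(-140,140) for z in(0,22)],float)
        h=cv2.convexHull((proj(c,W(p,L))*16).astype(np.int32)); k=np.zeros((420,560),np.uint8)
        cv2.fillConvexPoly(k,h,1,cv2.LINE_8,4); H=cv2.convexHull(np.argwhere(m)[:,::-1].astype(np.int32))
        k2=np.zeros_like(k);cv2.fillConvexPoly(k2,H,1); return -(k&k2).sum()/(k|k2).sum()
    r2=minimize(iou,p,method="Nelder-Mead",options=dict(initial_simplex=p+np.array([[0,0,0],[4,0,0],[0,4,0],[0,0,.04]])));print(" outline",r2.x,r2.fun)
    im=cv2.resize(c["frame"][:,:,::-1],None,fx=4,fy=4,interpolation=cv2.INTER_CUBIC)
    if n=="top":
        for L in (seg((-69,104,22),(-69,-99,22),12),seg((-69,-99,22),(74,-99,22),9)):
            for q in proj(c,W(p,L)): cv2.circle(im,tuple((q*4+1.5).astype(int)),1,(0,255,0),-1)
        a=im[640:1160,1100:1680]; b=cv2.resize(im[780:1000,580:800],(220,220)); b2=im[1000:1100,660:820]
        o=np.zeros((520,800,3),np.uint8);o[:,:580]=a;o[:220,580:]=b;o[240:340,600:760]=b2; cv2.imwrite("pics/crop1.png",o)
for q in ("stylus","rest","turnbutton"):
    for n in cs:
        for t in trace(q,n)[:2]:
            mm=t["mask"].astype(np.uint8);print(q,n,round(t["p"],2),np.round(t["at"]),cv2.minAreaRect(np.argwhere(mm)[:,::-1].astype(np.int32)))
c=cs["top"]
o=-cam(c)[1].T@cam(c)[2]
E
```

```text
top [ 5.18529293e+02 -2.09413313e+02 -3.03373123e-01] -224.81683349609375
 outline [ 7.14529293e+02 -4.73413313e+02  6.96626877e-01] 0.0
side [ 5.17454223e+02 -2.14667954e+02 -2.95755828e-01] -78.60934448242188
 outline [ 818.78755669 -410.66795414   -1.65575583] 0.0
stylus top 0.78 [263. 180.] ((182.50001525878906, 262.5000305175781), (16.970561981201172, 15.55634880065918), 45.0)
stylus top 0.71 [218. 168.] ((168.984619140625, 217.2230987548828), (18.729244232177734, 16.124515533447266), 60.2551155090332)
stylus side 0.92 [256. 311.] ((313.0, 258.5), (49.0, 16.0), 90.0)
stylus side 0.61 [255. 263.] ((263.0, 250.5), (35.0, 16.0), 90.0)
rest top 0.87 [224. 178.] ((173.5, 219.50003051757812), (34.435447692871094, 29.96331024169922), 26.56505012512207)
rest side 0.95 [276. 262.] ((263.0, 277.5), (43.0, 42.0), 90.0)
turnbutton top 0.56 [252. 347.] ((348.785400390625, 253.66830444335938), (7.210426330566406, 31.607349395751953), 57.094757080078125)
turnbutton side 0.48 [192. 329.] ((330.5000305175781, 191.0), (16.26345443725586, 4.949747085571289), 45.0)<stdin>:11: RuntimeWarning: overflow encountered in scalar negative
```

View pics/crop1.png

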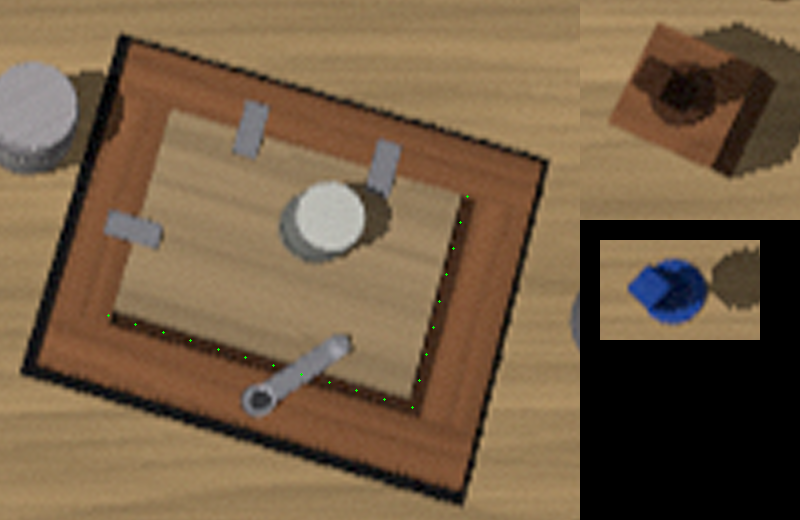

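```bash
cat >> fit.py <<'E'
def outline(c,m,p0):
    H=cv2.convexHull(np.argwhere(m)[:,::-1].astype(np.int32)); S=4
    k2=cv2.resize(cv2.fillConvexPoly(np.zeros((420,560),np.uint8),H,1),None,fx=S,fy=S,interpolation=cv2.INTER_NEAREST)
    def iou(p):
        L=np.array([[x,y,z] for x in(-110,110) for y in(-140,140) for z in(0,22)],float)
        h=cv2.convexHull((((proj(c,W(p,L))+.5)*S-.5)*16).astype(np.int32)); k=np.zeros_like(k2)
        cv2.fillConvexPoly(k,h,1,cv2.LINE_8,4); return -float((k&k2).sum())/float((k|k2).sum())
    p0=np.array(p0)
    return minimize(iou,p0,method="Nelder-Mead",options=dict(initial_simplex=p0+np.array([[0,0,0],[4,0,0],[0,4,0],[0,0,.04]])))
E
python3 - <<'E'
from fit import *
cs={n:capture(n) for n in("top","side")}
for n,c in cs.items():
    m=trace("frame",n)[0]["mask"].astype(np.uint8)
    # complement: add jar/button are inside hull anyway
    r=outline(c,m,[518.5,-209.4,-.29]); print(n,"outline",r.x,r.fun)
    g=c["frame"].astype(np.float32).mean(2)
    p=[518.5,-209.4,-.29]
    for y0,y1 in ((95,60),(60,25),(-60,-90)):
        print(" long",y0,[int(np.median(samp(c,g,W(p,seg((-69+o,y0,22),(-69+o,y1,22)))))) for o in range(-14,15,2)])
    for x0,x1 in ((-60,-30),(-20,20),(30,65)):
        print(" short",x0,[int(np.median(samp(c,g,W(p,seg((x0,-99+o,22),(x1,-99+o,22)))))) for o in range(-14,15,2)])
E
```

```text
top outline [ 5.10994819e+02 -2.04647077e+02 -2.96238473e-01] -0.8955627181077938
 long 95 [85, 87, 87, 88, 80, 61, 41, 36, 35, 49, 86, 113, 117, 115, 114]
 long 60 [88, 86, 85, 86, 76, 54, 37, 37, 36, 56, 96, 115, 117, 115, 114]
 long -60 [82, 81, 81, 76, 58, 39, 39, 41, 46, 80, 110, 120, 119, 118, 117]
 short -60 [89, 91, 88, 87, 73, 49, 41, 41, 32, 65, 118, 123, 119, 120, 117]
 short -20 [92, 90, 89, 83, 60, 46, 46, 45, 40, 86, 130, 127, 125, 123, 125]
 short 30 [93, 88, 84, 78, 55, 42, 44, 37, 40, 99, 127, 126, 124, 122, 121]
side outline [ 5.11922057e+02 -2.04970098e+02 -3.01659258e-01] -0.9323437570710956
 long 95 [112, 112, 115, 115, 112, 99, 82, 75, 83, 96, 112, 131, 146, 153, 153]
 long 60 [115, 115, 114, 114, 109, 98, 86, 82, 86, 97, 113, 133, 147, 154, 155]
 long -60 [111, 109, 108, 106, 99, 86, 79, 84, 96, 110, 128, 146, 155, 157, 156]
 short -60 [115, 111, 106, 102, 99, 102, 109, 119, 130, 141, 150, 156, 158, 159, 158]
 short -20 [114, 109, 104, 98, 98, 103, 112, 125, 137, 150, 160, 165, 167, 167, 166]
 short 30 [115, 109, 104, 102, 105, 112, 124, 136, 147, 157, 166, 172, 177, 176, 182]
```

The top-view groove profile gives a frame pose of about (518.0, -210.4), yaw -0.301. The button is about -0.68 rad in the frame, pointing towards -y, so I will push it on to -1.57 with shut fingers. First I move above the board.

Emit:
play_rows:
  rows:
    - [[0.98, 0.9, -0.2], [0, 0, 0]]
    - [[0.98, 0.9, -0.2], [0, 0, 0]]
    - [[0.98, 0.9, -0.2], [0, 0, 0]]
    - [[0.98, 0.9, -0.2], [0, 0, 0]]
    - [[0.98, 0.9, -0.2], [0, 0, 0]]
    - [[0.98, 0.9, -0.2], [0, 0, 0]]
    - [[0.98, 0.9, -0.2], [0, 0, 0]]
    - [[0.98, 0.9, -0.2], [0, 0, 0]]
    - [[0.98, 0.9, -0.2], [0, 0, 0]]
    - [[0.98, 0.9, -0.2], [0, 0, 0]]
    - [[0.98, 0.9, -0.2], [0, 0, 0]]
  hand: -1

```text
time: 3.38
tool_pos: [486.0, -201.6, 174.6]
tcp_rot: [3.141, -0.0, 0.313]
contact_force: [0.2, -0.8, 0.1]
grip_width: 0.2
finger_force: 0.0
```

Emit:
play_rows:
  rows:
    - [[0, -0.08, -0.5], [0, 0, -0.88]]
    - [[0, 0, -0.8], [0, 0, -0.88]]
    - [[0, 0, -0.8], [0, 0, -0.88]]
    - [[0, 0, -0.8], [0, 0, -0.88]]
    - [[0, 0, -0.8], [0, 0, -0.88]]
    - [[0, 0, -0.5], [0, 0, 0]]
    - [[0, 0, -0.3], [0, 0, 0]]
    - [[0, 0, 0], [0, 0, 0]]

```text
time: 4.38
tool_pos: [484.9, -204.9, 39.5]
tcp_rot: [-3.142, 0.0, -0.3]
contact_force: [0.3, 0.0, 1.3]
grip_width: 0.6
finger_force: 0.0
```

```bash
python3 - <<'E'
from h import *
from scipy.optimize import minimize
cs={n:capture(n) for n in("top","side")}
print(np.round(get_obs()["joint_positions"],2))
def W(p,L):
    s,c_=np.sin(p[2]),np.cos(p[2]); return L@np.array([[c_,-s,0],[s,c_,0],[0,0,1]]).T+[p[0],p[1],0]
L=np.array([[x,y,z] for x in(-35,35) for y in(-35,35) for z in(0,65)],float)
ks={};S=4
for n in cs:
    for t in trace("rest",n):
        print(n,np.round(t["at"]),round(t["p"],2))
    m=trace("rest",n)[0]["mask"]
    H=cv2.convexHull(np.argwhere(m)[:,::-1].astype(np.int32))
    ks[n]=cv2.resize(cv2.fillConvexPoly(np.zeros((420,560),np.uint8),H,1),None,fx=S,fy=S,interpolation=cv2.INTER_NEAREST)
def iou(p,ns):
    v=0
    for n in ns:
        h=cv2.convexHull((((proj(cs[n],W(p,L))+.5)*S-.5)*16).astype(np.int32)); k=np.zeros_like(ks[n])
        cv2.fillConvexPoly(k,h,1,cv2.LINE_8,4); v-=float((k&ks[n]).sum())/float((k|ks[n]).sum())
    return v
for ns in (["top"],["side"],["top","side"]):
    r=min((minimize(iou,[535,233,y],args=(ns,),method="Nelder-Mead",options=dict(initial_simplex=np.array([535,233,y])+np.array([[0,0,0],[6,0,0],[0,6,0],[0,0,.2]]))) for y in(-.9,-.5,-.1,.3)),key=lambda r:r.fun)
    print(ns,np.round(r.x,3),r.fun)
a=cs["top"]["frame"][195:245,145:205,::-1]; b=cs["side"]["frame"][225:305,235:295,::-1]; d=cs["top"]["frame"][215:285,310:400,::-1]
u=lambda i,k:cv2.resize(np.clip(i.astype(float)*1.6,0,255).astype(np.uint8),None,fx=k,fy=k,interpolation=cv2.INTER_CUBIC)
A,B,D=u(a,6),u(b,6),u(d,4); o=np.zeros((600,800,3),np.uint8);o[:300,:360]=A;o[:480,400:760]=B;o[310:590,:360]=D
cv2.imwrite("pics/crop2.png",o)
E
```

```text
[-0.55  0.59  1.75 -0.    0.8   1.33]
top [222. 181.] 0.88
side [277. 263.] 0.7
['top'] [ 5.32852e+02  2.37194e+02 -4.49000e-01] -0.960080721447941
['side'] [534.149 234.75    1.167] -0.9534948261507354
['top', 'side'] [ 5.33258e+02  2.37095e+02 -4.43000e-01] -1.8971954108403368
```

View pics/crop2.png

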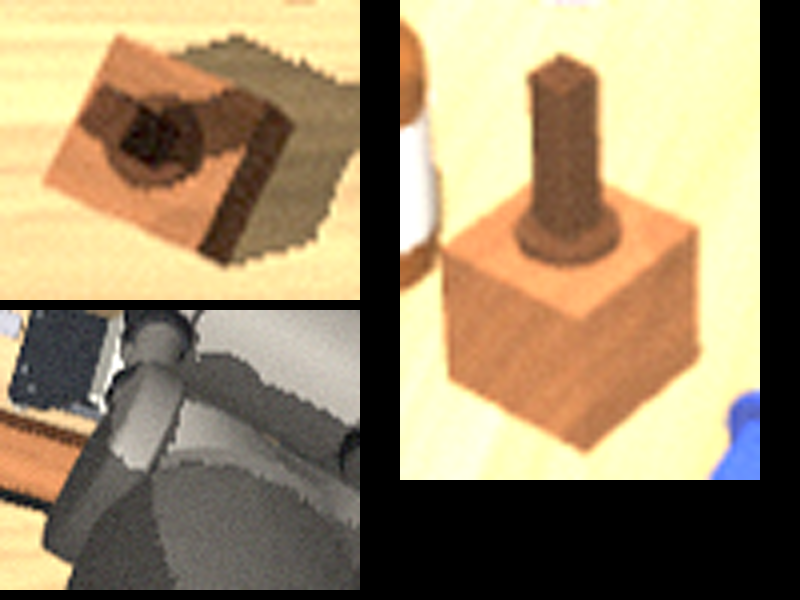

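The rest sits at about (533.5, 236.5) with yaw -0.44. The brown handle's faces are nearly parallel to the rest's; in the side crop the handle top is the diamond at (530–598, 55–88). Now I push the button.

Emit:
play_rows:
  rows:
    - [[-0.19, -0.09, 0], [0, 0, 0]]
    - [[-0.19, -0.09, 0], [0, 0, 0]]
    - [[-0.19, -0.09, 0], [0, 0, 0]]
    - [[-0.19, -0.09, 0], [0, 0, 0]]
    - [[-0.19, -0.09, 0], [0, 0, 0]]
    - [[-0.19, -0.09, 0], [0, 0, 0]]
    - [[-0.19, -0.09, 0], [0, 0, 0]]
    - [[-0.19, -0.09, 0], [0, 0, 0]]
    - [[-0.19, -0.09, 0], [0, 0, 0]]
    - [[-0.16, -0.06, 0], [0, 0, 0]]
    - [[0, 0, 0], [0, 0, 0]]

```text
time: 6.05
tool_pos: [428.4, -231.2, 39.7]
tcp_rot: [3.141, 0.0, -0.302]
contact_force: [0.8, 0.1, -0.2]
grip_width: 0.0
finger_force: 0.0
```

Emit:
play_rows:
  rows:
    - [[0.2, 0.0, 0.3], [0, 0, 0]]
    - [[0, 0, 1], [0, 0, 0]]
    - [[0, 0, 1], [0, 0, 0]]
    - [[0, 0.3, 1], [0, 0, 0]]
    - [[0.2, 1, 0.5], [0, 0, -0.2]]
    - [[0.2, 1, 0.5], [0, 0, -0.2]]
    - [[0.2, 1, 0.5], [0, 0, -0.2]]
    - [[0.2, 1, 0], [0, 0, -0.2]]
    - [[0.2, 1, 0], [0, 0, -0.2]]
    - [[0.2, 1, 0], [0, 0, 0]]
    - [[0.2, 1, 0], [0, 0, 0]]
    - [[0.2, 1, 0], [0, 0, 0]]

```text
time: 7.55
tool_pos: [483.3, 19.3, 184.5]
tcp_rot: [-3.141, -0.001, -0.441]
contact_force: [0.7, 0.5, 0.6]
grip_width: 0.5
finger_force: 0.0
```

Emit:
play_rows:
  rows:
    - [[0.21, 0.9, 0], [0, 0, 0]]
    - [[0.21, 0.9, 0], [0, 0, 0]]
    - [[0.21, 0.9, 0], [0, 0, 0]]
    - [[0.21, 0.9, 0], [0, 0, 0]]
    - [[0.21, 0.9, 0], [0, 0, 0]]
    - [[0.21, 0.9, 0], [0, 0, 0]]
    - [[0.21, 0.9, 0], [0, 0, 0]]
    - [[0.21, 0.9, 0], [0, 0, 0]]
    - [[0, 0, 0], [0, 0, 0]]
  hand: 0.6

```text
time: 8.68
tool_pos: [533.3, 235.8, 184.1]
tcp_rot: [-3.141, -0.0, -0.439]
contact_force: [0.9, -0.4, 0.1]
grip_width: 73.0
finger_force: 0.0
```

```bash
python3 - <<'E'
from h import *
c=capture("top");s=capture("side"); print(get_obs()["tool_pos"])
u=lambda i,k:cv2.resize(i[:,:,::-1],None,fx=k,fy=k,interpolation=cv2.INTER_CUBIC)
A=u(c["frame"][160:290,270:420],3);B=u(s["frame"][180:300,210:320],3)
o=np.zeros((400,800,3),np.uint8);o[:390,:450]=A;o[:360,460:790]=B;cv2.imwrite("pics/crop3.png",o)
p=np.array([518,-210.4]);R=np.array([[.955,.2965],[-.2965,.955]])
for q in("button_pivot","button_tip"):
    for r in pinpoint(q,"top")[:2]:
        w=onplane(c,r["at"],26.5);print(q,round(r["p"],2),np.round(r["at"],1),np.round(w,1),np.round((w[:2]-p)@R,1))
E
```

```text
[533.07684975 233.96038046 183.92907912]
button_pivot 0.77 [257.4 337. ] [ 434.5 -178.3   26.5] [-89.3   5.9]
button_tip 0.62 [271.  362.5] [ 399.5 -242.1   26.5] [-103.8  -65.4]
```

View pics/crop3.png

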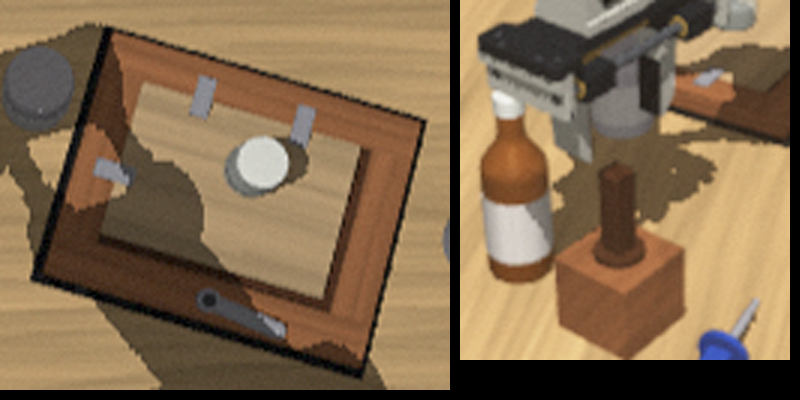

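The button now lies along the rim, clear of the seam. The blue look-alike was balanced on its tip and toppled by itself, with nothing near it. Now I check where the stylus stands.

```bash
python3 - <<'E'
from h import *
s=capture("side");c=capture("top")
print("flange top",onplane(c,[218.3,170.8],71),"flange side",onplane(s,[262.7,262.8],68),"handletop side",onplane(s,[236.5,262.6],141))
for z in (71,141):print(z,"proj rest c",proj(s,[[533.3,237,z]]),proj(c,[[533.3,237,z]]))
for q in("stylus",):
    for n,k in(("side",s),("top",c)):
        for r in trace(q,n): 
            y,x=np.nonzero(r["mask"]);print(n,r["p"],r["at"],x.min(),x.max(),y.min(),y.max())
cv2.imwrite("pics/side1.png",s["frame"][:,:,::-1])
E
```

```text
flange top [532.1791263  235.95557288  71.        ] flange side [533.5595012  235.98080989  68.        ] handletop side [531.19978029 238.30646817 141.        ]
71 proj rest c [[262.75210655 261.91071715]] [[170.3854772  217.85196991]]
141 proj rest c [[261.83246403 236.0558067 ]] [[163.48726647 213.54766099]]
side 0.74 [302.4, 294.0] 279 309 279 323
side 0.7 [252.4, 260.2] 255 271 235 268
top 0.53 [211.4, 354.0] 345 366 205 225
```

View pics/side1.png

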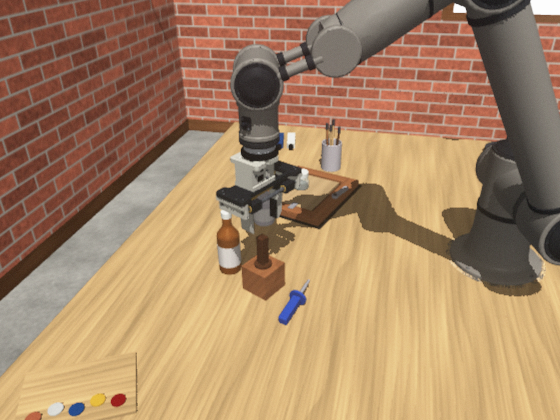

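Side view: the stylus stands in the rest at (263,250), the blue one lies flat at (294,302), and the gripper is right above the stylus. I descend and grip.

Emit:
play_rows:
  rows:
    - [[0, 0.03, -0.5], [0, 0, 0]]
    - [[0, 0, -0.6], [0, 0, 0]]
    - [[0, 0, -0.6], [0, 0, 0]]
    - [[0, 0, -0.4], [0, 0, 0]]
    - [[0, 0, -0.2], [0, 0, 0]]
    - [[0, 0, 0], [0, 0, 0]]

```text
time: 9.82
tool_pos: [533.2, 234.8, 114.4]
tcp_rot: [3.141, 0.0, -0.441]
contact_force: [0.4, -0.5, 0.5]
grip_width: 73.4
finger_force: 0.0
```

Emit:
play_rows:
  rows:
    - [[0, 0, 0], [0, 0, 0]]
    - [[0, 0, 0], [0, 0, 0]]
    - [[0, 0, 0], [0, 0, 0]]
    - [[0, 0, 0], [0, 0, 0]]
    - [[0, 0, 0], [0, 0, 0]]
    - [[0, 0, 0], [0, 0, 0]]
    - [[0, 0, 0], [0, 0, 0]]
  hand: -1

```text
time: 10.7
tool_pos: [533.3, 235.0, 114.8]
tcp_rot: [-3.141, -0.0, -0.441]
contact_force: [-0.3, 0.1, 0.2]
grip_width: 19.9
finger_force: 30.0
```

Emit:
play_rows:
  rows:
    - [[0, 0, 0.5], [0, 0, 0]]
    - [[0, 0, 0.9], [0, 0, 0]]
    - [[0, 0, 1], [0, 0, 0]]
    - [[0, 0, 0.6], [0, 0, 0]]
    - [[-0.156, -0.955, 0], [0, 0, 1]]
    - [[-0.156, -0.955, 0], [0, 0, 1]]
    - [[-0.156, -0.955, 0], [0, 0, 1]]
    - [[-0.156, -0.955, 0], [0, 0, 1]]
    - [[-0.156, -0.955, 0], [0, 0, 1]]
    - [[-0.156, -0.955, 0], [0, 0, 1]]
    - [[-0.156, -0.955, 0], [0, 0, 1]]
    - [[-0.156, -0.955, 0], [0, 0, 1]]

```text
time: 12.2
tool_pos: [495.7, 4.7, 205.8]
tcp_rot: [3.141, -0.001, 0.68]
contact_force: [0.3, -0.0, -1.0]
grip_width: 20.0
finger_force: 30.0
```

Emit:
play_rows:
  rows:
    - [[-0.156, -0.955, 0], [0, 0, 1]]
    - [[-0.156, -0.955, 0], [0, 0, 1]]
    - [[-0.156, -0.955, 0], [0, 0, 1]]
    - [[-0.156, -0.955, 0], [0, 0, 1]]
    - [[0, 0, -0.5], [0, 0, 0.25]]
    - [[0, 0, -0.5], [0, 0, 0]]
    - [[0, 0, -0.5], [0, 0, 0]]
    - [[0, 0, -0.4], [0, 0, 0]]
    - [[0, 0, 0], [0, 0, 0]]
    - [[0, 0, 0], [0, 0, 0]]

```text
time: 13.45
tool_pos: [477.5, -109.1, 148.4]
tcp_rot: [3.141, 0.0, 1.269]
contact_force: [-0.1, -0.2, -0.7]
grip_width: 19.9
finger_force: 30.0
```

```bash
python3 - <<'E'
from h import *
s=capture("side");c=capture("top"); o=get_obs();print(o["tool_pos"],o["tcp_rot"],o["grip_width"])
tp=np.array(o["tool_pos"])
for n,k in(("side",s),("top",c)):
    for r in pinpoint("stylus",n): print(n,r["p"],np.round(r["at"],1),"expected tip",proj(k,[tp-[0,0,105]]),"on z",onplane(k,r["at"],tp[2]-105))
u=lambda i,k:cv2.resize(i[:,:,::-1],None,fx=k,fy=k,interpolation=cv2.INTER_CUBIC)
A=u(c["frame"][195:295,270:420],3);B=u(s["frame"][110:240,250:380],4)
q=np.zeros((600,800,3),np.uint8);q[:300,:450]=A;q[:520,:][:, 280:800]=0;q[:300,:270]=A[:,:270];q[:520,280:800]=B;cv2.imwrite("pics/crop4.png",q)
E
```

```text
[ 477.499466   -109.05292699  148.37869792] [3.14029436e+00 1.13305719e-04 1.26926198e+00] 19.70023327717614
side 0.78 [279.6 310.4] expected tip [[314.15171049 201.3250312 ]] on z [422.82987835 240.87733464  43.37869792]
side 0.59 [200.5 312.9] expected tip [[314.15171049 201.3250312 ]] on z [ 481.8515966  -112.98919439   43.37869792]
top 0.7 [262.5 177.1] expected tip [[310.17596391 240.21992852]] on z [425.0333458  223.68749694  43.37869792]
```

View pics/crop4.png

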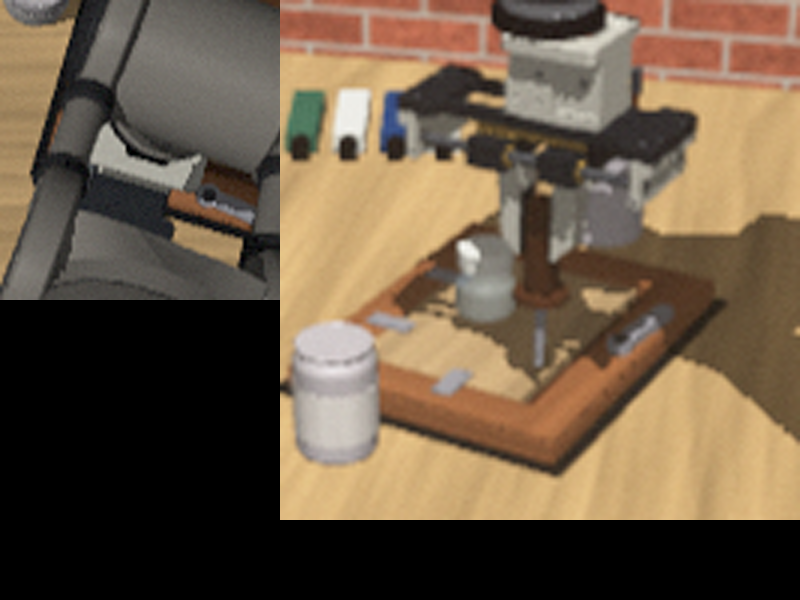

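The tip shows at side pixel about (315,201), against an expected (314,201), so the tip lies on the tool axis within about 1 px. Next I lower it into the groove's mouth just before the start.

Emit:
play_rows:
  rows:
    - [[0.04, 0.13, -0.3], [0, 0, 0]]
    - [[0, 0, -0.3], [0, 0, 0]]
    - [[0, 0, -0.1], [0, 0, 0]]
    - [[0, 0, -0.07], [0, 0, 0]]
    - [[0, 0, -0.06], [0, 0, 0]]
    - [[0, 0, 0], [0, 0, 0]]

```text
time: 14.4
tool_pos: [478.3, -105.1, 122.8]
tcp_rot: [3.141, 0.0, 1.269]
contact_force: [0.1, -0.2, -1.1]
grip_width: 19.7
finger_force: 30.0
```

Emit:
play_rows:
  rows:
    - [[0.032, -0.01, 0], [0, 0, 0]]
    - [[0.032, -0.01, 0], [0, 0, 0]]
    - [[0.032, -0.01, 0], [0, 0, 0]]
    - [[0, 0, 0], [0, 0, 0]]

```text
time: 14.9
tool_pos: [481.3, -105.9, 122.9]
tcp_rot: [3.141, 0.0, 1.269]
contact_force: [-0.9, 1.1, -1.2]
grip_width: 20.0
finger_force: 30.0
```

Emit:
play_rows:
  rows:
    - [[-0.064, 0.02, 0], [0, 0, 0]]
    - [[-0.064, 0.02, 0], [0, 0, 0]]
    - [[-0.064, 0.02, 0], [0, 0, 0]]
    - [[0, 0, 0], [0, 0, 0]]

```text
time: 15.4
tool_pos: [476.4, -104.5, 123.1]
tcp_rot: [3.139, 0.0, 1.269]
contact_force: [4.6, -1.3, -4.7]
grip_width: 19.8
finger_force: 30.0
```

Both walls felt: the groove's centre is about 0.5 mm to frame +x of nominal. I centre and go down to the floor.

Emit:
play_rows:
  rows:
    - [[0.108, -0.034, 0], [0, 0, 0]]
    - [[0, 0, -0.06], [0, 0, 0]]
    - [[0, 0, -0.04], [0, 0, 0]]
    - [[0, 0, 0], [0, 0, 0]]

```text
time: 15.9
tool_pos: [478.3, -105.0, 119.6]
tcp_rot: [-3.141, -0.0, 1.269]
contact_force: [-0.8, -0.2, 0.1]
grip_width: 19.8
finger_force: 30.0
```

Emit:
play_rows:
  rows:
    - [[0, 0, -0.02], [0, 0, 0]]
    - [[0, 0, 0], [0, 0, 0]]

```text
time: 16.15
tool_pos: [478.6, -105.1, 119.2]
tcp_rot: [-3.142, -0.0, 1.269]
contact_force: [0.3, 0.0, -0.5]
grip_width: 20.0
finger_force: 30.0
```

Emit:
play_rows:
  rows:
    - [[0, 0, -0.02], [0, 0, 0]]
    - [[0, 0, 0], [0, 0, 0]]

```text
time: 16.4
tool_pos: [478.7, -105.2, 118.7]
tcp_rot: [3.141, 0.0, 1.269]
contact_force: [-0.4, -0.1, -0.2]
grip_width: 19.8
finger_force: 30.0
```

Emit:
play_rows:
  rows:
    - [[0, 0, -0.015], [0, 0, 0]]
    - [[0, 0, 0], [0, 0, 0]]

```text
time: 16.65
tool_pos: [478.8, -105.2, 118.6]
tcp_rot: [3.141, 0.0, 1.269]
contact_force: [-1.7, 0.1, 4.3]
grip_width: 20.0
finger_force: 30.0
```

Emit:
play_rows:
  rows:
    - [[0, 0, -0.015], [0, 0, 0]]
    - [[0, 0, 0], [0, 0, 0]]

```text
time: 16.9
tool_pos: [478.8, -105.2, 118.5]
tcp_rot: [3.141, 0.0, 1.269]
contact_force: [-2.3, 1.4, 8.8]
grip_width: 19.6
finger_force: 30.0
```

The floor is felt at a command of about 118.6 mm. I ease off to a bare touch and start the run.

Emit:
play_rows:
  rows:
    - [[0, 0, 0.028], [0, 0, 0]]
    - [[-0.062, -0.2, 0], [0, 0, 0]]
    - [[-0.062, -0.2, 0], [0, 0, 0]]
    - [[-0.062, -0.2, 0], [0, 0, 0]]
    - [[-0.062, -0.2, 0], [0, 0, 0]]
    - [[-0.062, -0.2, 0], [0, 0, 0]]
    - [[-0.062, -0.2, 0], [0, 0, 0]]
    - [[-0.062, -0.2, 0], [0, 0, 0]]
    - [[-0.062, -0.2, 0], [0, 0, 0]]
    - [[-0.062, -0.2, 0], [0, 0, 0]]

```text
time: 18.15
tool_pos: [461.8, -159.5, 118.6]
tcp_rot: [3.141, -0.0, 1.269]
contact_force: [0.8, 3.7, 3.1]
grip_width: 19.5
finger_force: 30.0
```

Emit:
play_rows:
  rows:
    - [[-0.062, -0.199, 0.006], [0, 0, 0]]
    - [[-0.062, -0.199, 0], [0, 0, 0]]
    - [[-0.062, -0.199, 0], [0, 0, 0]]
    - [[-0.062, -0.199, 0], [0, 0, 0]]
    - [[-0.062, -0.199, 0], [0, 0, 0]]
    - [[-0.062, -0.199, 0], [0, 0, 0]]
    - [[-0.062, -0.199, 0], [0, 0, 0]]
    - [[-0.062, -0.199, 0], [0, 0, 0]]
    - [[-0.062, -0.199, 0], [0, 0, 0]]
    - [[-0.062, -0.199, 0], [0, 0, 0]]

```text
time: 19.4
tool_pos: [443.2, -219.3, 118.7]
tcp_rot: [-3.142, 0.0, 1.269]
contact_force: [-0.8, 1.8, 1.4]
grip_width: 19.7
finger_force: 30.0
```

Emit:
play_rows:
  rows:
    - [[-0.062, -0.198, 0], [0, 0, 0]]
    - [[-0.062, -0.198, 0], [0, 0, 0]]
    - [[-0.062, -0.198, 0], [0, 0, 0]]
    - [[-0.062, -0.198, 0], [0, 0, 0]]
    - [[-0.062, -0.198, 0], [0, 0, 0]]
    - [[-0.062, -0.198, 0], [0, 0, 0]]
    - [[-0.062, -0.198, 0], [0, 0, 0]]
    - [[-0.062, -0.198, 0], [0, 0, 0]]
    - [[-0.062, -0.198, 0], [0, 0, 0]]
    - [[-0.062, -0.198, 0], [0, 0, 0]]
    - [[-0.062, -0.198, 0], [0, 0, 0]]

```text
time: 20.78
tool_pos: [422.7, -284.6, 118.7]
tcp_rot: [-3.142, 0.0, 1.269]
contact_force: [0.6, 1.1, 1.8]
grip_width: 19.9
finger_force: 30.0
```

Emit:
play_rows:
  rows:
    - [[0.198, -0.061, 0], [0, 0, 0]]
    - [[0.198, -0.061, 0], [0, 0, 0]]
    - [[0.198, -0.061, 0], [0, 0, 0]]
    - [[0.198, -0.061, 0], [0, 0, 0]]
    - [[0.198, -0.061, 0], [0, 0, 0]]

```text
time: 21.4
tool_pos: [453.1, -293.3, 118.7]
tcp_rot: [3.142, 0.0, 1.27]
contact_force: [-0.7, 0.7, 1.7]
grip_width: 19.8
finger_force: 30.0
```

Emit:
play_rows:
  rows:
    - [[0.198, -0.062, 0], [0, 0, 0]]
    - [[0.198, -0.062, 0], [0, 0, 0]]
    - [[0.198, -0.062, 0], [0, 0, 0]]
    - [[0.198, -0.062, 0], [0, 0, 0]]
    - [[0.198, -0.062, 0], [0, 0, 0]]
    - [[0.198, -0.062, 0], [0, 0, 0]]
    - [[0.198, -0.062, 0], [0, 0, 0]]
    - [[0.198, -0.062, 0], [0, 0, 0]]

```text
time: 22.4
tool_pos: [500.5, -308.3, 118.7]
tcp_rot: [3.142, -0.0, 1.269]
contact_force: [-2.0, -0.8, 0.7]
grip_width: 20.1
finger_force: 30.0
```

Emit:
play_rows:
  rows:
    - [[0.198, -0.066, 0], [0, 0, 0]]
    - [[0.2, -0.064, 0], [0, 0, 0]]
    - [[0.2, -0.063, 0], [0, 0, 0]]
    - [[0.2, -0.063, 0], [0, 0, 0]]
    - [[0.2, -0.063, 0], [0, 0, 0]]
    - [[0.2, -0.063, 0], [0, 0, 0]]
    - [[0.2, -0.063, 0], [0, 0, 0]]
    - [[0.2, -0.063, 0], [0, 0, 0]]
    - [[0, 0, 0], [0, 0, 0]]

```text
time: 23.52
tool_pos: [548.9, -323.8, 118.8]
tcp_rot: [3.14, 0.0, 1.269]
contact_force: [0.5, -1.2, -0.2]
grip_width: 19.9
finger_force: 30.0
```

The seam run is complete: frame x reached 63 mm, past the end point at 60. I lift, cross to the button's outer side, and work out the arc.

Emit:
play_rows:
  rows:
    - [[0, 0, 0.5], [0, 0, 0]]
    - [[0, 0, 1], [0, 0, 0]]
    - [[-0.866, 0.566, 0], [0, 0, 0]]
    - [[-0.866, 0.566, 0], [0, 0, 0]]
    - [[-0.866, 0.566, 0], [0, 0, 0]]
    - [[-0.866, 0.566, 0], [0, 0, 0]]
    - [[-0.866, 0.566, 0], [0, 0, 0]]
    - [[-0.866, 0.566, 0], [0, 0, 0]]
    - [[0, 0, 0], [0, 0, 0]]

```text
time: 24.65
tool_pos: [391.0, -220.7, 164.8]
tcp_rot: [3.141, 0.0, 1.269]
contact_force: [0.3, 0.3, -0.7]
grip_width: 19.8
finger_force: 30.0
```

```bash
python3 - <<'E'
from fit import *
c=capture("top");s=capture("side");o=get_obs();print(o["tool_pos"])
for q in("button_pivot","button_tip"):
  for n,k in(("top",c),("side",s)):
    for r in pinpoint(q,n)[:1]:print(q,n,round(r["p"],2),np.round(onplane(k,r["at"],26.5),1))
A=cv2.resize(c["frame"][160:300,270:430,::-1],None,fx=4,fy=4,interpolation=cv2.INTER_CUBIC);cv2.imwrite("pics/crop5.png",A)
pv=np.array([428.6,-182.6]);yaw=-.301
P=[]
for th in np.r_[np.radians(np.linspace(-95,0,13))]:
    v=np.array([50,-10]);a=th+yaw;P.append(pv+[v[0]*np.cos(a)-v[1]*np.sin(a),v[0]*np.sin(a)+v[1]*np.cos(a)])
P=np.array(P);print(np.round(P[[0,-1]],1));print(np.round(np.diff(np.vstack([[393,-222],P]),axis=0)/30,3).tolist())
E
```

```text
[ 392.85953575 -222.19184765  164.85769448]
button_pivot top 0.5 [602.8 -39.4  26.5]
button_pivot side 0.64 [622.  221.7  26.5]
button_tip top 0.56 [ 392.2 -243.8   26.5]
button_tip side 0.41 [ 399.  -255.1   26.5]
[[ 400.4 -225.1]
 [ 473.4 -207. ]]
[[0.247, -0.103], [0.204, -0.116], [0.218, -0.087], [0.228, -0.056], [0.233, -0.024], [0.235, 0.008], [0.231, 0.041], [0.223, 0.072], [0.211, 0.102], [0.195, 0.13], [0.175, 0.156], [0.152, 0.179], [0.126, 0.198]]
```

View pics/crop5.png

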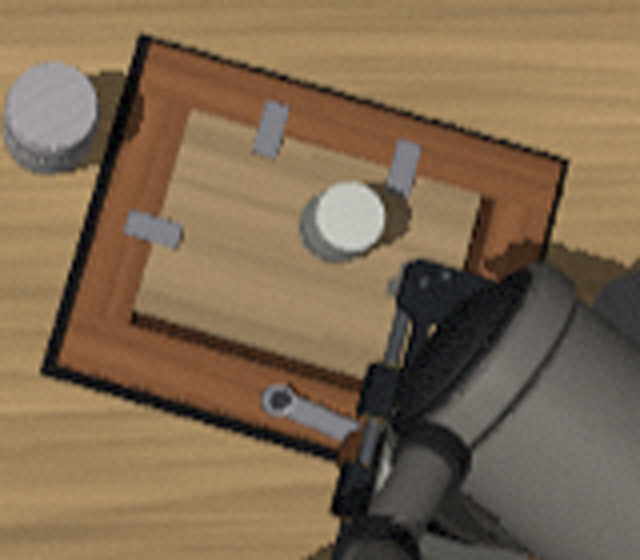

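The button lies along the rim from (279,401) towards (360,432), about -95°, and the stylus hangs beyond it on the outer side. I descend beside it and sweep.

Emit:
play_rows:
  rows:
    - [[0, 0, -0.5], [0, 0, 0]]
    - [[0, 0, -0.4], [0, 0, 0]]
    - [[0, 0, -0.24], [0, 0, 0]]
    - [[0, 0, 0], [0, 0, 0]]

```text
time: 25.45
tool_pos: [392.0, -221.5, 129.0]
tcp_rot: [-3.14, -0.0, 1.269]
contact_force: [-1.0, -0.6, -0.2]
grip_width: 20.0
finger_force: 30.0
```

Emit:
play_rows:
  rows:
    - [[0.247, -0.103, 0], [0, 0, 0]]
    - [[0.204, -0.116, 0], [0, 0, 0]]
    - [[0.218, -0.087, 0], [0, 0, 0]]
    - [[0.228, -0.056, 0], [0, 0, 0]]
    - [[0.233, -0.024, 0], [0, 0, 0]]
    - [[0.235, 0.008, 0], [0, 0, 0]]
    - [[0.231, 0.041, 0], [0, 0, 0]]
    - [[0.223, 0.072, 0], [0, 0, 0]]
    - [[0.211, 0.102, 0], [0, 0, 0]]
    - [[0.195, 0.13, 0], [0, 0, 0]]
    - [[0.175, 0.156, 0], [0, 0, 0]]
    - [[0.152, 0.179, 0], [0, 0, 0]]

```text
time: 26.95
tool_pos: [469.1, -212.2, 129.6]
tcp_rot: [3.141, 0.0, 1.269]
contact_force: [-1.3, -0.8, -2.2]
grip_width: 20.1
finger_force: 30.0
```

Emit:
play_rows:
  rows:
    - [[0.08, 0.12, 0], [0, 0, 0]]
    - [[0.046, 0.078, 0], [0, 0, 0]]
    - [[0, 0, 0], [0, 0, 0]]

```text
time: 27.32
tool_pos: [472.7, -206.4, 129.6]
tcp_rot: [3.141, -0.0, 1.269]
contact_force: [0.3, 0.3, -0.9]
grip_width: 20.3
finger_force: 30.0
```

Emit:
play_rows:
  rows:
    - [[-0.08, -0.25, 0], [0, 0, 0]]
    - [[0, 0, 0.5], [0, 0, 0]]
    - [[0, 0, 1], [0, 0, 0]]
    - [[0, 0, 1], [0, 0, 0]]
    - [[0.14, 0.95, 0.03], [0, 0, -1]]
    - [[0.14, 0.95, 0], [0, 0, -1]]
    - [[0.14, 0.95, 0], [0, 0, -1]]
    - [[0.14, 0.95, 0], [0, 0, -1]]
    - [[0.14, 0.95, 0], [0, 0, -1]]
    - [[0.14, 0.95, 0], [0, 0, -1]]
    - [[0.14, 0.95, 0], [0, 0, -1]]
    - [[0.14, 0.95, 0], [0, 0, -1]]

```text
time: 28.82
tool_pos: [504.0, 14.6, 206.7]
tcp_rot: [3.141, -0.001, 0.147]
contact_force: [0.1, 0.1, -0.3]
grip_width: 19.9
finger_force: 30.0
```

```bash
python3 - <<'E'
from fit import *
c=capture("top");s=capture("side");o=get_obs();print(o["tool_pos"],o["tcp_rot"])
A=cv2.resize(c["frame"][160:300,270:430,::-1],None,fx=5,fy=4.2,interpolation=cv2.INTER_CUBIC)
A=cv2.resize(c["frame"][210:290,310:400,::-1],None,fx=7,fy=7,interpolation=cv2.INTER_CUBIC)
pv=W([518.4,-210.5,-.301],np.array([[-94,0,30.],[-24,0,30]]));
for q in proj(c,pv):cv2.circle(A,tuple(((q-[310,210]+.5)*7).astype(int)),2,(0,255,0),-1)
cv2.imwrite("pics/crop6.png",A)
for r in trace("turnbutton","top")[:1]:
    print(r["p"],r["at"],cv2.fitLine(np.argwhere(r["mask"])[:,::-1].astype(np.float32),cv2.DIST_L2,0,.01,.01).ravel())
print(proj(c,pv))
E
```

```text
[504.03843885  15.8675882  206.56026665] [-3.14123662e+00 -1.57454261e-03  1.52369320e-01]
[[339.00175183 259.63941684]
 [346.1497924  233.34367056]]
```

View pics/crop6.png

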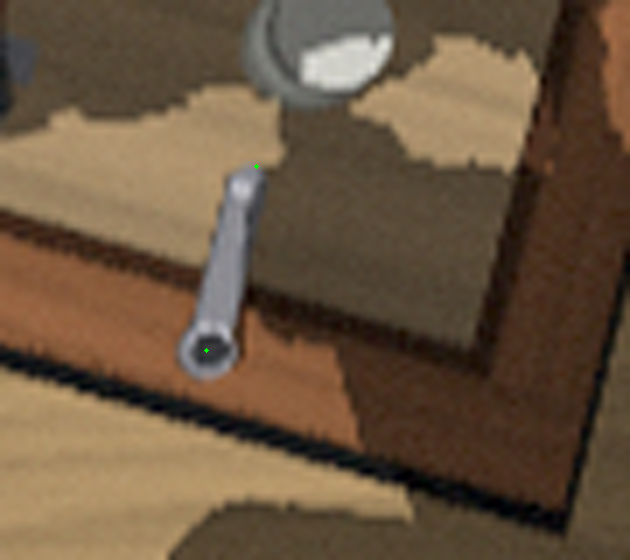

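```bash
cat > btn.py <<'E'
from fit import *
def ang(c,rs=range(14,64,4)):
    f=c["frame"].astype(np.float32); sat=f[:,:,0]-f[:,:,2]   # red-blue: wood high, steel ~0
    g=f.mean(2); p=[518.4,-210.5,-.301]; out=[]
    o=np.arange(-16,16.1,.5)
    for r in rs:
        L=np.array([[-94+r,y,30.5] for y in o]); v=samp(c,sat/np.maximum(g,5),W(p,L))
        hi=np.percentile(v,80); w=np.clip(hi*.6-v,0,None); w[np.abs(o)>13]=0
        out.append((r,(w*o).sum()/w.sum(),w.sum()))
    out=np.array(out); k=np.polyfit(out[:,0],out[:,1],1); return out,np.degrees(np.arctan(k[0])),k
E
python3 - <<'E'
from btn import *
c=capture("top");out,a,k=ang(c);print(np.round(out,2).tolist(),a,k)
E
```

```text
[[14.0, 0.25, 16.66], [18.0, 0.57, 15.99], [22.0, 0.33, 19.57], [26.0, 0.83, 15.52], [30.0, 0.6, 8.43], [34.0, 0.9, 8.92], [38.0, 0.97, 9.09], [42.0, 0.92, 8.68], [46.0, 1.21, 9.56], [50.0, 1.35, 8.86], [54.0, 1.0, 9.02], [58.0, 1.33, 9.23], [62.0, 1.44, 9.09]] 1.294262024645652 [0.02259298 0.04083944]
```

The button measures +1.3°, which is square. I carry on to above the rest.

Emit:
play_rows:
  rows:
    - [[0.121, 0.917, 0], [0, 0, -1]]
    - [[0.121, 0.917, 0], [0, 0, -1]]
    - [[0.121, 0.917, 0], [0, 0, -1]]
    - [[0.121, 0.917, 0], [0, 0, -1]]
    - [[0.121, 0.917, 0], [0, 0, -0.23]]
    - [[0.121, 0.917, 0], [0, 0, 0]]
    - [[0.121, 0.917, 0], [0, 0, 0]]
    - [[0.121, 0.917, 0], [0, 0, 0]]
    - [[0, 0, 0], [0, 0, 0]]
    - [[0, 0, 0], [0, 0, 0]]

```text
time: 30.28
tool_pos: [532.9, 232.7, 205.5]
tcp_rot: [3.141, -0.0, -0.438]
contact_force: [0.2, -0.3, -1.0]
grip_width: 19.7
finger_force: 30.0
```

```bash
python3 - <<'E'
from btn import *
c=capture("top");s=capture("side");o=get_obs();print(o["tool_pos"],o["tcp_rot"])
out,a,k=ang(c);print(a)
A=cv2.resize(s["frame"][150:310,200:330,::-1],None,fx=3.5,fy=3.5,interpolation=cv2.INTER_CUBIC);cv2.imwrite("pics/crop7.png",A)
print("exp tip side",proj(s,[np.array(o["tool_pos"])-[0,0,104.9]]),[ (r["p"],r["at"]) for r in pinpoint("stylus","side")])
E
```

```text
[532.90272578 232.68799118 205.58956534] [ 3.14113923e+00 -4.37753477e-05 -4.39292818e-01]
1.0632851650333184
exp tip side [[263.0587661  250.07933832]] [(0.58, [247.2, 264.1]), (0.58, [279.4, 310.2]), (0.17, [194.7, 305.6])]
```

View pics/crop7.png

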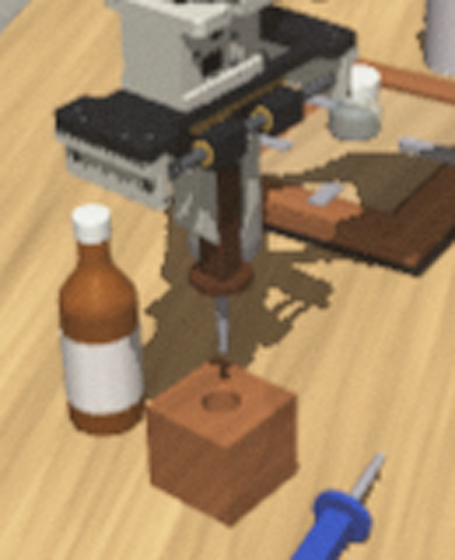

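The stylus hangs upright over the hole, with its tip at (223,350) in the crop and the hole at (221,401). I nudge +y and lower.

Emit:
play_rows:
  rows:
    - [[0.01, 0.1, -0.3], [0, 0, 0]]
    - [[0, 0, -0.6], [0, 0, 0]]
    - [[0, 0, -0.7], [0, 0, 0]]
    - [[0, 0, -0.6], [0, 0, 0]]
    - [[0, 0, -0.4], [0, 0, 0]]
    - [[0, 0, -0.25], [0, 0, 0]]
    - [[0, 0, -0.1], [0, 0, 0]]
    - [[0, 0, -0.05], [0, 0, 0]]
    - [[0, 0, 0], [0, 0, 0]]

```text
time: 31.55
tool_pos: [533.3, 237.1, 115.8]
tcp_rot: [-3.141, -0.001, -0.438]
contact_force: [-0.2, 0.5, -1.0]
grip_width: 19.8
finger_force: 30.0
```

Emit:
play_rows:
  rows:
    - [[0, 0, -0.015], [0, 0, 0]]
    - [[0, 0, 0], [0, 0, 0]]

```text
time: 31.8
tool_pos: [533.1, 237.0, 115.2]
tcp_rot: [-3.141, -0.0, -0.438]
contact_force: [0.0, 0.5, -1.4]
grip_width: 20.1
finger_force: 30.0
```

Emit:
play_rows:
  rows:
    - [[0, 0, -0.012], [0, 0, 0]]
    - [[0, 0, -0.006], [0, 0, 0]]
    - [[0, 0, 0], [0, 0, 0]]

```text
time: 32.17
tool_pos: [533.1, 237.0, 114.8]
tcp_rot: [-3.141, -0.0, -0.438]
contact_force: [-1.5, -0.2, 2.9]
grip_width: 19.6
finger_force: 30.0
```

The flange is seated. I release and rise clear.

Emit:
play_rows:
  rows:
    - [[0, 0, 0], [0, 0, 0]]
    - [[0, 0, 0], [0, 0, 0]]
    - [[0, 0, 0], [0, 0, 0]]
    - [[0, 0, 0], [0, 0, 0]]
    - [[0, 0, 0], [0, 0, 0]]
    - [[0, 0, 0.4], [0, 0, 0]]
    - [[0, 0, 0.7], [0, 0, 0]]
    - [[0, 0, 1], [0, 0, 0]]
    - [[0, 0, 1], [0, 0, 0]]
    - [[0, 0, 1], [0, 0, 0]]
    - [[0, 0, 0], [0, 0, 0]]
  hand: 0.5

```text
time: 33.55
tool_pos: [534.3, 237.4, 240.9]
tcp_rot: [-3.137, -0.005, -0.438]
contact_force: [1.4, -0.2, -0.4]
grip_width: 68.4
finger_force: 0.0
```

```bash
python3 - <<'E'
from btn import *
c=capture("top");s=capture("side");o=get_obs();print(o["tool_pos"],o["time"])
print(ang(c)[1])
A=cv2.resize(s["frame"][100:310,200:380,::-1],None,fx=2.8,fy=2.8,interpolation=cv2.INTER_CUBIC);cv2.imwrite("pics/crop8.png",A)
E
```

```text
[532.83019447 236.92248949 237.50920315] 33.65
1.0076949008031908
```

View pics/crop8.png

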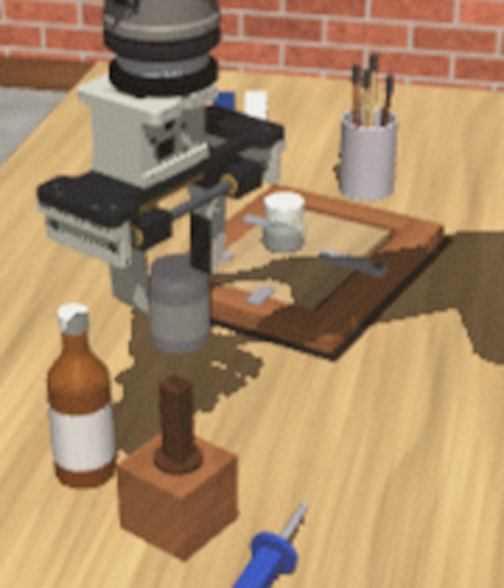

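The stylus stands upright in the rest at (177,420), the button lies across the seam at about 1°, and the jar, pot, bottle and can have not moved. I hand in.

```bash
python3 -c "
from plant import bot
print(bot.close_job())"
```

```text
the job is handed in; nothing more can be done
None
```

Job handed in at about 34 s: the button was swung clear, the whole seam followed at about 5 cm/s with light contact, the button turned back square (about 1° off), and the stylus stood back upright in its rest; pot, jar, bottle and can were left alone, and the blue look-alike toppled on its own early on, with the arm nowhere near it.

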